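# Find which way the twist-lock cap opens and hold it lifted off

## Task

The blue storage jar has a metal twist-lock cap with a black wing, and nobody remembers whether it unlocks clockwise or anticlockwise. First press the closed cap firmly straight down to make sure it is fully seated, then grip its wing, try it one way and the other until you find the way it loosens (stop as soon as it resists, never force it), turn it to its stop and lift it straight up off the jar. Finish still holding the cap in the gripper, level and still, about 10 cm above the open jar, without disturbing the things standing round it.

Things in the scene. Friction and masses are not known exactly. Their poses are not given: they have to be found in the camera images.
- jar: Blue ceramic jar, 88 mm across, on a black suction foot 104 mm across, stuck to the worktop: it neither slides nor turns. Origin: centre of the foot's underside, z up. Its mouth (rim of a neck 44 mm across, under the cap) is 95 mm above, its shoulder 70 mm. Its x axis is where the wing of the closed cap points.
- cap: Loose metal cap, 70 mm across, 0.1 to 0.17 kg, held by lugs under its skirt. Origin on its axis at the underside of its 6 mm disc, which rests on the jar's mouth; the skirt reaches 21 mm below. Black wing on top: 52 mm long along cap x, 14 mm thick along y, its top 31 mm above the origin. Closed: cap x along jar x within 2 degrees. Rigid: a press of about 10 N down is firm and gives no travel.
- cap_wing (a point): Grip point in the wing: on the cap's axis, 24 mm above the cap's origin, 7 mm below the wing's top; axes as the cap's. Turning the cap about the vertical: the wrong way it stops hard within 8 to 16 degrees; the right way it turns freely (well under 0.2 N m) to an end stop at about 70 degrees. Stops are rigid; over about 1.5 N m is forcing it. Which way is unmarked and differs from start to start.
- mug: Green and white tea mug, 86 mm wide, 88 mm tall, a bystander to leave alone; origin at the centre of its underside.
- spice_jar: Spice jar with red lid, 45 mm wide, 106 mm tall, a bystander to leave alone; origin at the centre of its underside.
- shaker: Glass salt shaker with a grey top, 44 mm wide, 90 mm tall, a bystander to leave alone; origin at the centre of its underside.
- fish_tin: Flat yellow fish tin, 63 x 105 x 25 mm, a bystander to leave alone; origin at the centre of its underside.
- jar_mouth (a point): Centre of the jar's mouth, 95 mm above the jar's origin, axes as the jar's. The cap lifts straight off only when turned 52 to 70 degrees (the end stop) from closed, 60 being the middle; short of that it rises only 2 mm and catches.
Not all that is in view belongs to the job. Of the things shaped like the cap, the metal one is meant.

How it is judged:
On the way, in this order (a step that is already met when the one before it is completed fails the run):
1. the closed cap is pressed straight down onto the jar's mouth with more than 5 N (contact force between cap and jar above 5 N and z of cap in the frame of jar_mouth below 0.001 m and angle between the x axis of cap and the x axis of jar, either way round below 0.25 rad and angle between cap's own z axis and vertical below 0.04 rad), for 0.15 s.
2. the cap is turned at least 40 degrees from closed (angle between the x axis of cap and the x axis of jar, either way round above 0.7 rad), for 0.1 s.
At the end, for the whole second after the job is handed in: The cap is held by the fingers alone, its disc more than 50 mm above the jar's mouth and within 60 mm of being centred over it, level within 15 degrees, still (under 30 mm/s and 0.3 rad/s), touching neither jar nor bystanders; every bystander within 30 mm of its start (z of cap in the frame of jar_mouth above 0.05 m and horizontal distance between cap and jar_mouth below 0.06 m and angle between cap's own z axis and vertical below 0.26 rad and linear speed of cap below 0.03 m/s and angular speed of cap below 0.3 rad/s and contact force between the fingers and cap above 2 N and contact force between cap and jar below 0.1 N and contact force between cap and mug below 0.1 N and contact force between cap and spice_jar below 0.1 N and contact force between cap and shaker below 0.1 N and contact force between cap and fish_tin below 0.1 N and distance of each of mug, spice_jar, shaker, fish_tin from where it was at the start of the episode below 0.03 m); the arm keeps its last pose, push and grip.
It fails at once if a bystander is moved more than 30 mm or tipped (distance of any of mug, spice_jar, shaker, fish_tin from where it was at the start of the episode above 0.03 m or angle between any of mug, spice_jar, shaker, fish_tin's own z axis and vertical above 0.4 rad).
It fails at once if the cap is forced against its stops or the jar with over 80 N, which a turning moment of about 2 N m does (contact force between cap and jar above 80 N).
It also fails if it takes over 50 s, if anything falls off the work surface, if the arm or the gripper's body presses on something with over 40 N, if the wrist force passes 120 N, or if a joint passes its speed limit or range.

## Robot

A 6-joint arm with a two-finger parallel gripper is mounted at the origin on a cart in front of the work surface, level with it; the furniture and walls round the work are solid. World frame = base frame: x ahead of the robot, y to its left, z up, the work surface at z = 0. Lengths are in m, angles in rad, forces in N, time in s.
With the tool pointing down it reaches from about 0.3 to 0.875 m from the base axis. Payload 6.4 kg.
Tool frame: the origin (TCP) lies on the mounting face of the last link; the fingertips stand 173 mm ahead of it and the grasp point (between the pads) lies 155 mm ahead of it (ctrl.tip_reach is the distance from the TCP to the fingertips, in m); z points along the fingers, y is the line along which they close (so a half turn about z gives the same grasp; the last joint's range is limited). The gripper opens to 85 mm and grips with 20 to 120 N. Pads are 22 mm wide; open, the fingers measure 114 mm over their backs; the gripper's body (76 mm by 85 mm) begins 54 mm behind the grasp point. The pads swing forward as they close: fully open they stand 13 mm farther back than shut.
Start: joints at [-1.338, 0.181, 1.607, -0, 1.354, -0.206], TCP at [0.244, -0.521, 0.405] pointing down, gripper open.
Joint ranges: [-2.99, 2.99], [-0.89, 2.07], [0.3, 2.58], [-1.14, 4.28], [0, 2.63], [-3.12, 3.12]. Speed limits (rad/s): [2.57, 2.57, 3.01, 3.14, 3.14, 3.14].

## Interface

Orientations are given as a unit quaternion [w, x, y, z].
In Python, from bench import ctrl gives the robot as it stands.
- The arm moves only by the shell command python3 -m pendant 'ROWS'. ROWS is JSON, a list that holds one entry, the list of rows, each a list of 7 numbers: the opening, from 0 (shut) to 1 (fully open), then the shift along the tool's x, y, z in mm, then the turn, a rotation vector about the tool's x, y, z in rad. A call has 1 to 5 rows; each row is the pose to reach, as a shift and turn from the pose commanded when the call began, along the tool's axes at that moment; what a row does not reach only later rows make up. A row lasts 1/12 s, in which the tool goes at most 41.7 mm and 7.16 degrees, less where a joint would pass 70% of its speed; a pose out of reach is approached as far as the arm can. A call with a gripper value outside its range is refused whole. The fingers move at their own pace and stop on an object; the grip force is fixed at half the most. Time passes only in rows, so rows that repeat a pose let the fingers close. It gives the time, the measured TCP pose, the force, the opening and the grip force at its end, in the units of the state.
- ctrl.get_obs(): the state, without advancing time (a new reading comes with each control period).
- ctrl.camera(name): name is "side" or "top"; returns the picture (400x640x3 uint8, red, green, blue); there is no depth.
- ctrl.camera_params(name): a dict with "mtx" (3x3 intrinsics, pixels), "world_from_camera" (4x4, takes a point from camera to world coordinates). Camera axes: x right, y down, z forward; pixel columns grow to the right and rows downward; lengths in m; the calibration is good to about 2 mm. A picture is of the moment at which its call begins. camera_params takes no time and is no camera call.
- ctrl.hand_in(): hands the job in; it is judged then, once.
Trained networks look in the newest picture that a camera, given by its name, has taken for a name from the list of things; names that differ only in an ending like _2 or _b are one class to them, and where a whole thing is asked for, a point or a joint stands for the part that bears it (a point fixed in the world has none). Each returns a list of dicts, best first, with "confidence" (0 to 1); they miss things now and then, are a little off and sometimes report something else, mostly with a low value. They report only what shows in the picture. A call takes as long as a camera call. They do not tell look-alikes from the thing itself.
- ctrl.boxes_of(camera, name): "point" ([column, row] as shares, 0 to 1, of the picture: columns of its width, rows of its height, amid what is visible of it).
The state is a dict: "time_s": time; "q": joint angles; "dq": joint speeds; "joint_efforts": joint torques, N m; "eef_pos": TCP position; "eef_rot": TCP orientation; "wrist_force": force on the tool from outside, world axes, zero at the start; "torque": the same for the moment, N m; "opening": opening from 0.0 (shut) to 1.0 (fully open); "grasp_force": force on a finger pad.
Only numpy, scipy, OpenCV 4.12 (cv2) and the standard library are available. Lean on these libraries where they do the work, as an engineer would, in place of code of your own. Each camera call takes 0.05 s, during which the arm holds its last target. There are 200 camera calls.

## Working session

There is one attempt and no reset: what is moved stays moved. The work goes in short steps, Python scripts to look and compute and a shell command to move; the robot and the scene stay as the last step left them, time stands still between calls to the robot, and variables do not carry over. Pictures are saved under pics/ and viewed, at most 10 in all, crops included, and the job is handed in when it is done.

```bash
mkdir -p pics; cat > h.py <<'E'
from bench import ctrl
import numpy as np, cv2
def snap(c,f=None):
    im=ctrl.camera(c)
    if f: cv2.imwrite('pics/'+f,im[:,:,::-1])
    return im
def ray(c,px):
    p=ctrl.camera_params(c);T=np.array(p['world_from_camera']);K=np.array(p['mtx'])
    d=T[:3,:3]@np.linalg.solve(K,[px[0],px[1],1.]);return T[:3,3],d
def at(c,px,z):
    o,d=ray(c,px);return o+d*(z-o[2])/d[2]
def proj(c,P):
    p=ctrl.camera_params(c);T=np.linalg.inv(np.array(p['world_from_camera']));K=np.array(p['mtx'])
    q=K@(T[:3,:3]@np.asarray(P)+T[:3,3]);return q[:2]/q[2]
E
python3 - <<'E'
from h import *
for c in('top','side'):
    snap(c,c+'0.png')
    print(c,np.round(ctrl.camera_params(c)['world_from_camera'],3).tolist())
    for n in('jar','cap','cap_wing','mug','spice_jar','shaker','fish_tin'):
        for b in ctrl.boxes_of(c,n): print(n,round(b['confidence'],2),np.round(np.array(b['point'])*[640,400],1))
o=ctrl.get_obs();print(o)
E
```

```text
top [[-0.014, -0.997, 0.073, 0.509], [-1.0, 0.013, -0.012, -0.1], [0.011, -0.073, -0.997, 0.936], [0.0, 0.0, 0.0, 1.0]]
jar 0.78 [332.7 268.7]
cap 0.92 [348.  281.7]
cap 0.9 [411.1 286.9]
cap 0.62 [291.1 222.9]
cap_wing 0.86 [289.5 227.8]
cap_wing 0.82 [343.  283.4]
cap_wing 0.67 [412.4 289.9]
cap_wing 0.18 [228.5 278.2]
mug 0.75 [233.6 156.4]
spice_jar 0.9 [438.3 207.2]
shaker 0.81 [229.1 275.3]
shaker 0.56 [333.6 263.5]
fish_tin 0.68 [346.1 151. ]
side [[0.998, -0.032, 0.049, 0.494], [-0.057, -0.4, 0.915, -0.879], [-0.01, -0.916, -0.401, 0.456], [0.0, 0.0, 0.0, 1.0]]
jar 0.8 [275.4 248. ]
cap 0.78 [314.8 226.5]
cap 0.77 [271.4 222.7]
cap 0.73 [257.5 284.2]
cap_wing 0.85 [258.5 283.7]
cap_wing 0.82 [271.4 218.1]
cap_wing 0.62 [316.2 224.2]
mug 0.78 [360.  199.1]
mug 0.29 [274.5 248.7]
spice_jar 0.61 [340.8 279.3]
shaker 0.67 [280.3 196.5]
fish_tin 0.77 [382.3 251.8]
fish_tin 0.27 [359.  199.6]
{'time_s': 0.8, 'q': array([-1.33828906e+00,  1.80771883e-01,  1.60700609e+00, -4.02227604e-05,
        1.35378237e+00, -2.06265039e-01]), 'dq': array([-1.25737542e-03,  1.07838110e-03, -9.04687243e-05, -1.21531186e-03,
       -6.32134446e-05, -3.54695523e-04]), 'joint_efforts': array([-5.51154062e-04, -4.44800234e+01, -3.51663387e+01, -1.38975665e-04,
        8.20476016e-04, -8.30756989e-06]), 'eef_pos': array([ 0.24430792, -0.52053099,  0.40470134]), 'eef_rot': array([ 1.64140892e-05,  9.76030282e-01,  2.17634757e-01, -1.94260397e-05]), 'wrist_force': array([ 0.10905261, -0.69187026,  0.83027146]), 'torque': array([ 0.00693315, -0.01160166,  0.0003965 ]), 'grasp_force': 0.0, 'opening': 0.9961520867961757}
```

```bash
python3 - <<'E'
import cv2
a=cv2.imread('pics/top0.png');b=cv2.imread('pics/side0.png')
cv2.imwrite('pics/t1.png',cv2.resize(a[110:350,170:490],None,fx=2.5,fy=2.5,interpolation=cv2.INTER_CUBIC))
cv2.imwrite('pics/s1.png',cv2.resize(b[140:340,200:440],None,fx=3,fy=3,interpolation=cv2.INTER_CUBIC))
E
```

```text
(no output)
```

View pics/t1.png

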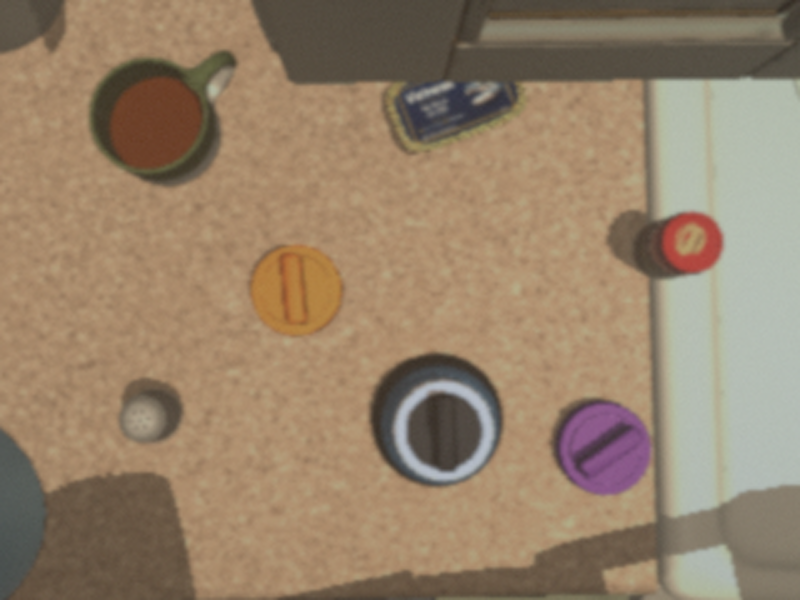

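View pics/s1.png

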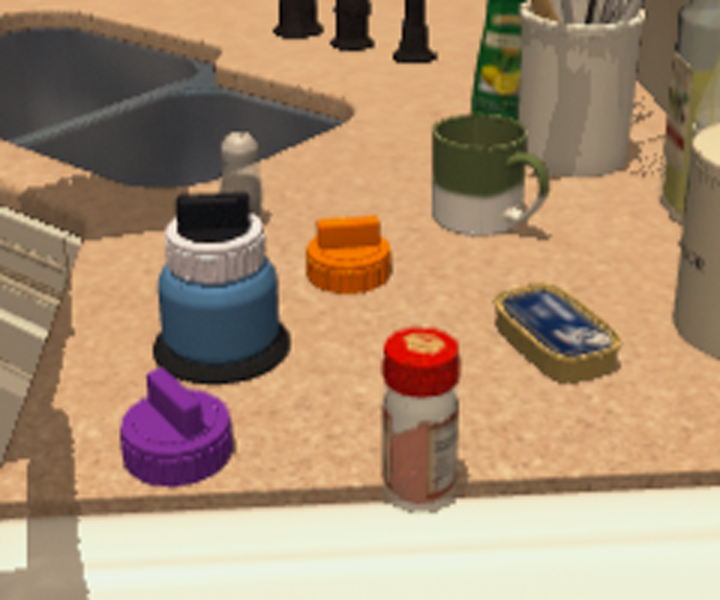

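The metal cap on the blue jar is at top (347,281) and side (271,222). The look-alikes are the orange one at top (290,226), side (316,224), and the purple one at top (412,288), side (258,284). I choose the metal one on the blue jar, then fit its position and yaw and check both in a close crop.

```bash
python3 - <<'E'
from h import *
a=cv2.imread('pics/top0.png');b=cv2.imread('pics/side0.png')
# white ring, top: outer contour -> ellipse at z ~0.098
sub=a[240:320,310:380];hsv=cv2.cvtColor(sub,cv2.COLOR_BGR2HSV)
m=((hsv[...,2]>135)&(hsv[...,1]<60)).astype(np.uint8)
cs,_=cv2.findContours(m,cv2.RETR_EXTERNAL,cv2.CHAIN_APPROX_NONE);c=max(cs,key=cv2.contourArea)
e=cv2.fitEllipse(c);ctr=np.array(e[0])+[310,240];print('ring',ctr,e[1])
P=at('top',ctr,0.098);print('top ctr',P)
print('diam',np.linalg.norm(at('top',ctr+[e[1][0]/2,0],.098)-P)*2)
# black wing, side
sb=b[195:225,250:295];g=sb.max(2);m=(g<60).astype(np.uint8)
ys,xs=np.nonzero(m);print('side wing x',xs.min()+250,xs.max()+250,'y',ys.min()+195,ys.max()+195)
# intersect mid of wing side top w/ center
def wing(x,y,t):
    R=np.array([[np.cos(t),-np.sin(t)],[np.sin(t),np.cos(t)]])
    return [np.r_[R@[sx*.026,sy*.007]+[x,y],z] for z in(.101,.126) for sx,sy in((-1,-1),(1,-1),(1,1),(-1,1))]
print('side wing proj t=0',[np.round(proj('side',p)).tolist() for p in wing(P[0],P[1],0)])
A=cv2.resize(a[240:325,305:390],None,fx=7,fy=7,interpolation=cv2.INTER_CUBIC)[:590]
A=cv2.convertScaleAbs(A,alpha=1.5,beta=10)
cv2.imwrite('pics/c1.png',A)
E
```

```text
ring [347.23409271 281.76865005] (39.13966369628906, 39.315406799316406)
top ctr [ 0.43385679 -0.14566605  0.098     ]
diam 0.06879463093901472
side wing x 250 283 y 195 220
side wing proj t=0 [[259.0, 217.0], [283.0, 217.0], [283.0, 214.0], [259.0, 215.0], [258.0, 207.0], [282.0, 206.0], [282.0, 203.0], [258.0, 204.0]]
```

View pics/c1.png

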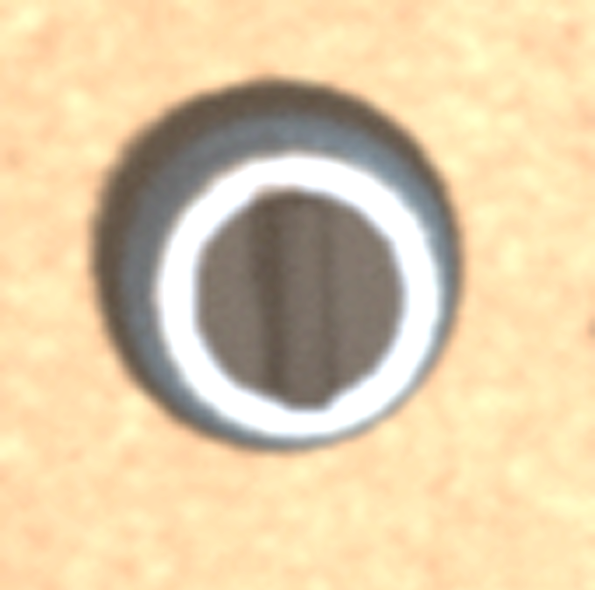

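The crop shows the silver-rimmed cap centred at top pixel (347,282). The ring measures 69 mm against the stated 70 mm, so it fits. Its black wing runs almost along image vertical, which puts its yaw at about +2.5°.

```bash
cat >> h.py <<'E'
from scipy.spatial.transform import Rotation as Rt
def R_of(o): return Rt.from_quat(np.roll(o['eef_rot'],-1))
def delta(pos,yaw):
    o=ctrl.get_obs();R=R_of(o)
    Rd=Rt.from_matrix(np.array([[np.cos(yaw),np.sin(yaw),0],[np.sin(yaw),-np.cos(yaw),0],[0,0,-1.]]))
    print('shift mm',np.round(R.inv().apply(np.array(pos)-o['eef_pos'])*1000,1),'turn',np.round((R.inv()*Rd).as_rotvec(),4))
def st():
    o=ctrl.get_obs();x=R_of(o).as_matrix()[:,0];z=R_of(o).as_matrix()[:,2]
    print('t',round(o['time_s'],2),'pos',np.round(o['eef_pos'],4),'yaw',round(np.arctan2(x[1],x[0]),4),'z',np.round(z,3),'F',np.round(o['wrist_force'],1),'M',np.round(o['torque'],2),'op',round(o['opening'],3),'gf',round(o['grasp_force'],1),'q',np.round(o['q'],2))
E
python3 - <<'E'
from h import *
print(ctrl.tip_reach)
delta([.434,-.146,.36],.045)
a=cv2.imread('pics/top0.png').astype(float).mean(2)
for r in range(270,297,3): print(r,a[r,334:362].astype(int))
E
```

```text
0.1734
shift mm [ 330.8 -258.5   44.7] turn [0.     0.     0.3938]
270 [188 188 177 154 123  93  70  59  54  52  53  57  61  65  67  68  65  62
  66  72  76  84 112 148 176 186 189 187]
273 [159 125  89  75  73  70  64  56  55  53  50  60  64  66  70  69  66  62
  68  72  72  73  74  73  86 117 152 179]
276 [ 90  72  73  71  72  71  64  55  53  52  53  59  64  67  69  69  67  62
  66  72  73  73  73  74  73  74  88 130]
279 [72 72 72 72 72 68 66 54 53 51 51 56 64 68 69 69 66 63 66 71 74 73 72 74
 70 73 75 89]
282 [74 74 72 71 73 72 69 63 56 54 51 56 65 67 68 68 69 62 64 70 73 74 72 73
 72 73 74 81]
285 [75 73 72 71 73 71 71 69 61 53 53 57 61 67 70 70 67 61 64 70 71 72 72 71
 72 72 75 91]
288 [100  76  72  72  72  74  71  69  62  56  52  56  64  66  69  68  66  62
  61  67  72  73  72  74  74  76  88 130]
291 [165 129  93  73  70  73  71  70  63  54  53  56  62  68  68  67  65  60
  61  67  72  73  74  74  86 120 158 180]
294 [187 186 177 150 116  89  78  71  63  55  51  55  62  66  65  66  67  61
  57  67  77  92 123 155 175 182 187 185]
```

```bash
python3 -m pendant '[[[0,25,-20,0,0,0,0.08],[0,57,-44,0,0,0,0.17],[0,88,-69,0,0,0,0.26],[0,120,-93,0,0,0,0.34],[0,151,-118,0,0,0,0.418]]]'; python3 -c "
from h import *
st();delta([.434,-.146,.36],.02)"
```

```text
time_s: 1.22
eef_pos: [0.3313, -0.348, 0.4047]
eef_rot: [0.0, 1.0, 0.008, 0.0]
wrist_force: [-0.1, 0.1, 0.5]
opening: 0.297
grasp_force: 0.0
t 1.22 pos [ 0.3313 -0.348   0.4047] yaw 0.016 z [ 0. -0. -1.] F [-0.1  0.1  0.5] M [-0.01 -0.04 -0.02] op 0.297 gf 0.0 q [-1.06 -0.04  1.84  0.    1.34  0.5 ]
shift mm [ 105.9 -200.3   44.7] turn [ 0.0002 -0.0003 -0.004 ]
```

```bash
python3 -m pendant '[[[0,19,-36,0,0,0,0],[0,38,-72,0,0,0,0],[0,57,-108,0,0,0,0],[0,76,-144,10,0,0,0],[0,92,-174,20,0,0,0]]]' && python3 -m pendant '[[[0,7,-14,10,0,0,0],[0,13,-26,24,0,0,0],[0,13,-26,24,0,0,0],[0,13,-26,24,0,0,0]]]'; python3 - <<'E'
from h import *
st();delta([.434,-.146,.36],.02)
b=snap('side');a=snap('top')
im=np.hstack([cv2.resize(b[150:270,210:330],(400,400)),cv2.resize(a[230:330,300:400],(400,400))])
cv2.imwrite('pics/p2.png',im[:,:,::-1])
E
```

```text
time_s: 1.63
eef_pos: [0.42, -0.1714, 0.3854]
eef_rot: [0.001, 1.0, 0.011, 0.001]
wrist_force: [0.3, -0.7, -0.3]
opening: -0.001
grasp_force: 0.0
time_s: 1.97
eef_pos: [0.4316, -0.1469, 0.3603]
eef_rot: [-0.0, 1.0, 0.011, -0.001]
wrist_force: [-0.2, -0.7, 0.5]
opening: 0.002
grasp_force: 0.0
t 1.97 pos [ 0.4316 -0.1469  0.3603] yaw 0.0227 z [-0.001  0.001 -1.   ] F [-0.2 -0.7  0.5] M [-0.03 -0.02  0.01] op 0.002 gf 0.0 q [-0.59 -0.04  1.94 -0.    1.25  0.96]
shift mm [ 2.4 -0.8  0.3] turn [-0.0006  0.0014  0.0027]
```

View pics/p2.png

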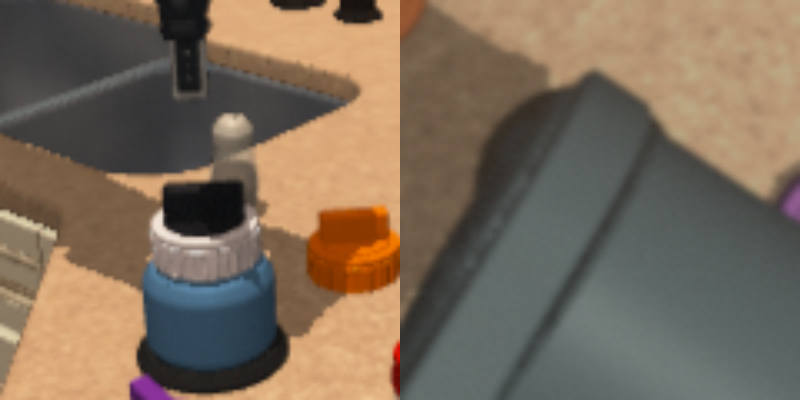

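The side crop shows the shut fingertips at side pixel (266.7,179.4), above the wing whose top centre is at (271.2,205.5). I check both against projections.

```bash
python3 - <<'E'
from h import *
o=ctrl.get_obs();p=o['eef_pos']+R_of(o).apply([0,0,.1734]);print(p,proj('side',p))
print(proj('side',[.434,-.146,.126]),proj('side',p+[.01,0,0])-proj('side',p))
E
```

```text
[ 0.43186381 -0.14830989  0.18805889] [267.39648793 178.25232063]
[270.27193768 205.13415671] [ 4.86503367 -0.1402686 ]
```

```bash
python3 -m pendant '[[[0,3,-1,25,0,0,0],[0,3,-1,50,0,0,0],[0,3,-1,58,0,0,0],[0,3,-1,58,0,0,0]]]'; python3 -c "
from h import *
st()"
```

```text
time_s: 2.4
eef_pos: [0.4338, -0.1468, 0.3013]
eef_rot: [-0.001, 1.0, 0.01, -0.002]
wrist_force: [-0.5, -0.8, 0.3]
opening: -0.001
grasp_force: 0.0
t 2.4 pos [ 0.4338 -0.1468  0.3013] yaw 0.0193 z [-0.003  0.002 -1.   ] F [-0.5 -0.8  0.3] M [ 0.   -0.02 -0.03] op -0.001 gf 0.0 q [-0.59  0.04  1.98 -0.    1.12  0.97]
```

Now I press in small steps.

```bash
python3 -m pendant '[[[0,0,0,2,0,0,0],[0,0,0,2,0,0,0]]]'; python3 -m pendant '[[[0,0,0,1,0,0,0],[0,0,0,1,0,0,0]]]'; python3 -m pendant '[[[0,0,0,1,0,0,0],[0,0,0,1,0,0,0]]]'
```

```text
time_s: 2.57
eef_pos: [0.435, -0.1471, 0.3019]
eef_rot: [0.001, 1.0, 0.01, 0.001]
wrist_force: [0.3, -0.0, -1.5]
opening: 0.003
grasp_force: 0.0
time_s: 2.73
eef_pos: [0.435, -0.1467, 0.3007]
eef_rot: [0.001, 1.0, 0.01, 0.001]
wrist_force: [0.4, -0.2, 0.2]
opening: 0.002
grasp_force: 0.0
time_s: 2.9
eef_pos: [0.435, -0.1465, 0.2994]
eef_rot: [0.0, 1.0, 0.01, 0.001]
wrist_force: [0.5, -0.5, 2.8]
opening: 0.003
grasp_force: 1.7
```

```bash
python3 -m pendant '[[[0,0,0,1,0,0,0],[0,0,0,1,0,0,0]]]'; python3 -m pendant '[[[0,0,0,1,0,0,0],[0,0,0,1,0,0,0]]]'
```

```text
time_s: 3.07
eef_pos: [0.4351, -0.1466, 0.2994]
eef_rot: [0.0, 1.0, 0.011, 0.0]
wrist_force: [-4.4, 2.7, 12.8]
opening: 0.003
grasp_force: 6.8
time_s: 3.23
eef_pos: [0.4352, -0.1466, 0.2993]
eef_rot: [0.001, 1.0, 0.011, 0.0]
wrist_force: [-7.7, 4.2, 22.9]
opening: -0.005
grasp_force: 11.3
```

```bash
python3 -m pendant '[[[0,0,0,0,0,0,0],[0,0,0,0,0,0,0],[0,0,0,-10,0,0,0],[0,0,0,-23,0,0,0],[0.5,0,0,-23,0,0,0]]]'; python3 -m pendant '[[[0.5,0,0,0,0,0,0],[0.5,0,0,0,0,0,0],[0.5,0,0,0,0,0,0],[0.5,0,0,0,0,0,0]]]'; python3 -c "
from h import *
st();delta([.435,-.146,.277],.02)"
```

```text
time_s: 3.65
eef_pos: [0.4354, -0.1467, 0.322]
eef_rot: [0.001, 1.0, 0.011, 0.002]
wrist_force: [0.2, 0.4, 0.1]
opening: 0.128
grasp_force: 0.0
time_s: 3.98
eef_pos: [0.4344, -0.1462, 0.3189]
eef_rot: [-0.0, 1.0, 0.01, -0.001]
wrist_force: [0.5, -0.6, -1.0]
opening: 0.499
grasp_force: 0.0
t 3.98 pos [ 0.4344 -0.1462  0.3189] yaw 0.0207 z [-0.001  0.001 -1.   ] F [ 0.5 -0.6 -1. ] M [-0.03  0.02  0.02] op 0.499 gf 0.0 q [-0.58  0.02  1.97  0.    1.15  0.97]
shift mm [ 0.6 -0.2 41.9] turn [-0.0008  0.0012  0.0007]
```

```bash
python3 -m pendant '[[[0.5,0,0,20,0,0,0],[0.5,0,0,36,0,0,0],[0.5,0,0,42,0,0,0],[0.5,0,0,42,0,0,0]]]'; python3 -m pendant '[[[0,0,0,0,0,0,0],[0,0,0,0,0,0,0],[0,0,0,0,0,0,0],[0,0,0,0,0,0,0],[0,0,0,0,0,0,0]]]'; python3 - <<'E'
from h import *
st();b=snap('side');cv2.imwrite('pics/p3.png',cv2.resize(b[150:270,200:340],(700,600))[:,:,::-1])
E
```

```text
time_s: 4.32
eef_pos: [0.4339, -0.1459, 0.2758]
eef_rot: [-0.001, 1.0, 0.01, -0.002]
wrist_force: [-0.0, -0.0, -0.2]
opening: 0.499
grasp_force: 0.0
time_s: 4.73
eef_pos: [0.4351, -0.1466, 0.2787]
eef_rot: [0.001, 1.0, 0.01, 0.001]
wrist_force: [-0.3, 0.1, 4.3]
opening: 0.152
grasp_force: 59.9
t 4.73 pos [ 0.4351 -0.1466  0.2787] yaw 0.0208 z [ 0.002 -0.001 -1.   ] F [-0.3  0.1  4.3] M [ 0.06  0.02 -0.01] op 0.152 gf 59.9 q [-0.58  0.08  2.    0.    1.06  0.97]
```

View pics/p3.png

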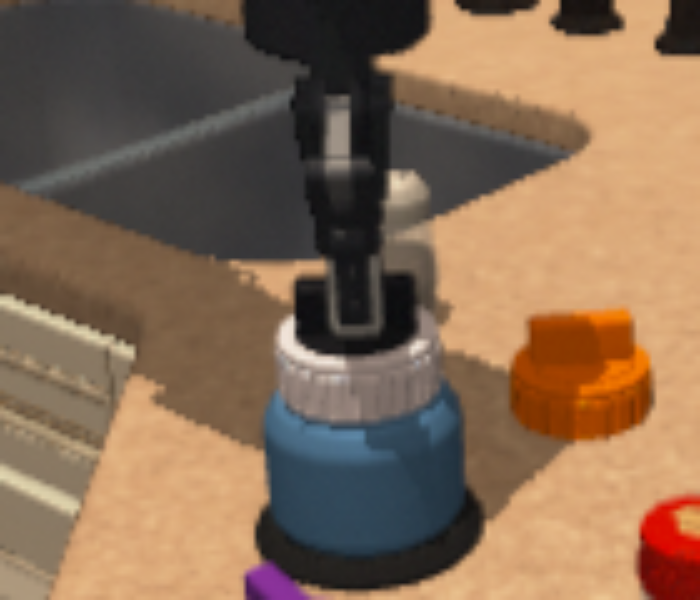

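The grip is centred, with the pads on both sides of the wing at crop (345,300) and 60 N on a pad. I probe clockwise (seen from above) first, in small steps.

```bash
f(){ python3 -c "
from h import *
st()"; }; python3 -m pendant '[[[0,0,0,0,0,0,0.03],[0,0,0,0,0,0,0.06],[0,0,0,0,0,0,0.06]]]' >/dev/null; f; python3 -m pendant '[[[0,0,0,0,0,0,0.03],[0,0,0,0,0,0,0.06],[0,0,0,0,0,0,0.06]]]'>/dev/null; f
```

```text
t 5.03 pos [ 0.4351 -0.1467  0.2787] yaw -0.0407 z [ 0.002 -0.001 -1.   ] F [-0.4  1.2  5.1] M [ 0.03  0.09 -0.13] op 0.148 gf 60.2 q [-0.58  0.08  2.   -0.    1.06  1.03]
t 5.28 pos [ 0.4353 -0.1461  0.2787] yaw -0.1005 z [ 0.002  0.    -1.   ] F [0.8 3.  7.1] M [ 0.77 -0.23  0.2 ] op 0.149 gf 60.3 q [-0.58  0.08  2.    0.    1.06  1.09]
```

```bash
f(){ python3 -c "
from h import *
st()"; }; python3 -m pendant '[[[0,0,0,0,0,0,0.03],[0,0,0,0,0,0,0.03]]]' >/dev/null; f; python3 -m pendant '[[[0,0,0,0,0,0,0.02],[0,0,0,0,0,0,0.02]]]'>/dev/null; f
```

```text
t 5.45 pos [ 0.4354 -0.1458  0.2787] yaw -0.1303 z [ 0.003  0.001 -1.   ] F [2.1 5.8 7.9] M [ 1.16 -0.32  0.28] op 0.147 gf 60.4 q [-0.58  0.08  2.    0.    1.06  1.12]
t 5.62 pos [ 0.4355 -0.1456  0.2788] yaw -0.1497 z [ 0.003  0.002 -1.   ] F [2.2 7.6 7.7] M [ 1.39 -0.46  0.33] op 0.148 gf 60.5 q [-0.58  0.08  2.    0.    1.06  1.14]
```

Resistance is building, with 0.33 N m and a side force. I don't push further, and go back to try the other way.

```bash
f(){ python3 -c "
from h import *
st()"; }; python3 -m pendant '[[[0,0,0,0,0,0,-0.06],[0,0,0,0,0,0,-0.12],[0,0,0,0,0,0,-0.17],[0,0,0,0,0,0,-0.17]]]' >/dev/null; f; python3 -m pendant '[[[0,0,0,0,0,0,-0.04],[0,0,0,0,0,0,-0.08],[0,0,0,0,0,0,-0.08]]]'>/dev/null; f; python3 -m pendant '[[[0,0,0,0,0,0,-0.02],[0,0,0,0,0,0,-0.04],[0,0,0,0,0,0,-0.04]]]'>/dev/null; f
```

```text
t 5.95 pos [ 0.4352 -0.1465  0.2787] yaw 0.0236 z [ 0.002 -0.001 -1.   ] F [-0.   2.1  6.4] M [0.23 0.02 0.07] op 0.147 gf 60.2 q [-0.58  0.08  2.    0.    1.06  0.96]
t 6.2 pos [ 0.4352 -0.1466  0.2787] yaw 0.103 z [ 0.002 -0.001 -1.   ] F [-0.2 -0.4  6.1] M [0.15 0.05 0.06] op 0.152 gf 60.1 q [-0.58  0.08  2.    0.    1.06  0.88]
t 6.45 pos [ 0.4352 -0.1466  0.2787] yaw 0.1418 z [ 0.002 -0.001 -1.   ] F [-0.2  1.   5.4] M [ 0.06 -0.03  0.  ] op 0.146 gf 60.1 q [-0.58  0.08  2.    0.    1.06  0.84]
```

```bash
f(){ python3 -c "
from h import *
st()"; }; for i in 1; do python3 -m pendant '[[[0,0,0,0,0,0,-0.03],[0,0,0,0,0,0,-0.05],[0,0,0,0,0,0,-0.05]]]' >/dev/null; f; done; python3 -m pendant '[[[0,0,0,0,0,0,-0.03],[0,0,0,0,0,0,-0.05],[0,0,0,0,0,0,-0.05]]]'>/dev/null; f
```

```text
t 6.7 pos [ 0.4352 -0.1466  0.2787] yaw 0.1919 z [ 0.002 -0.001 -1.   ] F [-0.3  0.7  5. ] M [ 0.12 -0.02  0.09] op 0.152 gf 60.1 q [-0.58  0.08  2.    0.    1.06  0.79]
t 6.95 pos [ 0.4352 -0.1467  0.2787] yaw 0.2419 z [ 0.002 -0.001 -1.   ] F [0.  0.2 5.4] M [ 0.14 -0.02  0.04] op 0.156 gf 60.1 q [-0.58  0.08  2.    0.    1.06  0.74]
```

```bash
f(){ python3 -c "
from h import *
st()"; }; python3 -m pendant '[[[0,0,0,0,0,0,-0.03],[0,0,0,0,0,0,-0.06],[0,0,0,0,0,0,-0.06]]]' >/dev/null; f; python3 -m pendant '[[[0,0,0,0,0,0,-0.04],[0,0,0,0,0,0,-0.08],[0,0,0,0,0,0,-0.08]]]'>/dev/null; f
```

```text
t 7.2 pos [ 0.4352 -0.1466  0.2787] yaw 0.3024 z [ 0.002 -0.001 -1.   ] F [ 0.8 -0.   5.3] M [ 0.03 -0.05  0.04] op 0.146 gf 60.1 q [-0.58  0.08  2.    0.    1.06  0.68]
t 7.45 pos [ 0.4352 -0.1467  0.2787] yaw 0.3829 z [ 0.002 -0.001 -1.   ] F [ 0.5 -0.1  5.6] M [0.06 0.02 0.07] op 0.155 gf 60.1 q [-0.58  0.08  2.    0.    1.06  0.6 ]
```

Anticlockwise turns freely, well past 16°. I continue that way and slow down near the end stop.

```bash
f(){ python3 -c "
from h import *
st()"; }; python3 -m pendant '[[[0,0,0,0,0,0,-0.07],[0,0,0,0,0,0,-0.14],[0,0,0,0,0,0,-0.21],[0,0,0,0,0,0,-0.28],[0,0,0,0,0,0,-0.35]]]' >/dev/null; f; python3 -m pendant '[[[0,0,0,0,0,0,-0.07],[0,0,0,0,0,0,-0.14],[0,0,0,0,0,0,-0.21],[0,0,0,0,0,0,-0.28],[0,0,0,0,0,0,-0.3]]]'>/dev/null; f; python3 -m pendant '[[[0,0,0,0,0,0,-0.05],[0,0,0,0,0,0,-0.1],[0,0,0,0,0,0,-0.1]]]'>/dev/null; f
```

```text
t 7.87 pos [ 0.4352 -0.1467  0.2787] yaw 0.7342 z [ 0.002 -0.001 -1.   ] F [ 0.3 -0.7  5.4] M [ 0.07 -0.   -0.06] op 0.144 gf 60.1 q [-0.58  0.08  2.    0.    1.06  0.25]
t 8.28 pos [ 0.4353 -0.1465  0.2787] yaw 1.0342 z [ 0.002 -0.001 -1.   ] F [0.2 1.2 5.4] M [ 0.25 -0.1  -0.11] op 0.144 gf 60.1 q [-0.58  0.08  2.    0.    1.06 -0.05]
t 8.53 pos [ 0.4352 -0.1465  0.2787] yaw 1.1335 z [ 0.002 -0.001 -1.   ] F [0.6 0.6 6.3] M [ 0.23 -0.04  0.1 ] op 0.149 gf 60.1 q [-0.58  0.08  2.    0.    1.06 -0.15]
```

```bash
f(){ python3 -c "
from h import *
st()"; }; python3 -m pendant '[[[0,0,0,0,0,0,-0.04],[0,0,0,0,0,0,-0.04]]]' >/dev/null; f; python3 -m pendant '[[[0,0,0,0,0,0,-0.03],[0,0,0,0,0,0,-0.03]]]'>/dev/null; f
```

```text
t 8.7 pos [ 0.4352 -0.1466  0.2787] yaw 1.1727 z [ 0.002 -0.001 -1.   ] F [1.2 0.2 5.8] M [ 0.18 -0.04  0.1 ] op 0.148 gf 60.1 q [-0.58  0.08  2.    0.    1.06 -0.19]
t 8.87 pos [ 0.4352 -0.1466  0.2787] yaw 1.2021 z [ 0.002 -0.001 -1.   ] F [0.5 0.5 5. ] M [0.16 0.07 0.01] op 0.149 gf 60.2 q [-0.58  0.08  2.    0.    1.06 -0.22]
```

```bash
python3 - <<'E'
from h import *
b=snap('side');cv2.imwrite('pics/p4.png',cv2.resize(b[150:270,200:340],(700,600))[:,:,::-1])
E
```

```text
(no output)
```

View pics/p4.png

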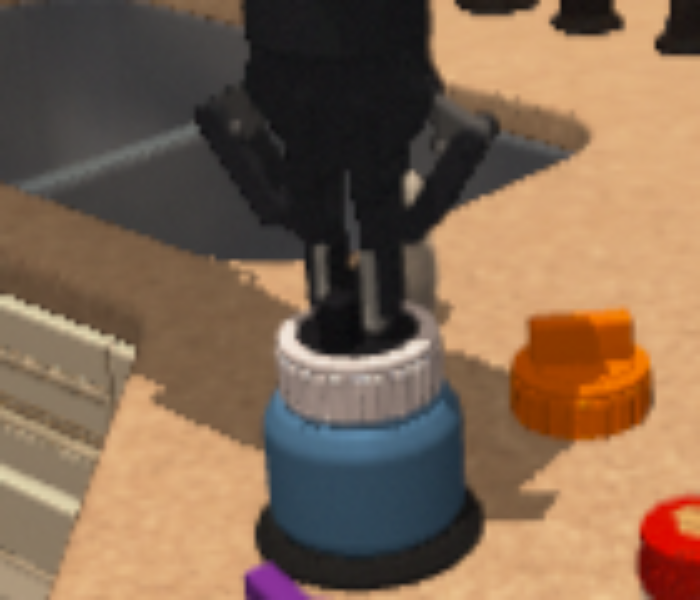

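The wing, at crop (350,300), has turned with the fingers and is now nearly end-on. I creep to the stop.

```bash
f(){ python3 -c "
from h import *
st()"; }; python3 -m pendant '[[[0,0,0,0,0,0,-0.02],[0,0,0,0,0,0,-0.02]]]' >/dev/null; f; python3 -m pendant '[[[0,0,0,0,0,0,-0.02],[0,0,0,0,0,0,-0.02]]]'>/dev/null; f
```

```text
t 9.08 pos [ 0.4351 -0.1466  0.2787] yaw 1.2216 z [ 0.001 -0.001 -1.   ] F [-0.5  0.6  6.3] M [ 0.21  0.27 -0.08] op 0.145 gf 60.3 q [-0.58  0.08  2.    0.    1.06 -0.24]
t 9.25 pos [ 0.4349 -0.1466  0.2787] yaw 1.2412 z [ 0.001 -0.001 -1.   ] F [-2.   1.   8.1] M [ 0.19  0.34 -0.23] op 0.147 gf 60.5 q [-0.58  0.08  2.   -0.    1.06 -0.26]
```

The stop is reached, with the moment starting to rise. I back off about 7° into the release window and lift.

```bash
f(){ python3 -c "
from h import *
st()"; }; python3 -m pendant '[[[0,0,0,0,0,0,0.06],[0,0,0,0,0,0,0.12],[0,0,0,0,0,0,0.12]]]' >/dev/null; f; python3 -m pendant '[[[0,0,0,-2,0,0,0],[0,0,0,-4,0,0,0],[0,0,0,-6,0,0,0],[0,0,0,-6,0,0,0]]]'>/dev/null; f
```

```text
t 9.5 pos [ 0.4351 -0.1465  0.2787] yaw 1.1176 z [ 0.001 -0.001 -1.   ] F [-0.4  1.2  6.2] M [ 0.24  0.08 -0.07] op 0.149 gf 60.3 q [-0.58  0.08  2.    0.    1.06 -0.13]
t 9.83 pos [ 0.4346 -0.1462  0.2838] yaw 1.121 z [-0.  0. -1.] F [ 0.3  0.5 -1.5] M [ 0.17 -0.06  0.03] op 0.15 gf 59.1 q [-0.58  0.07  2.    0.    1.07 -0.13]
```

Only the cap's weight (-1.5 N) hangs on the wrist, so it's free. I lift the rest.

```bash
python3 -m pendant '[[[0,0,0,-12,0,0,0],[0,0,0,-28,0,0,0],[0,0,0,-46,0,0,0],[0,0,0,-64,0,0,0],[0,0,0,-80,0,0,0]]]' >/dev/null; python3 -m pendant '[[[0,0,0,-10,0,0,0],[0,0,0,-14,0,0,0],[0,0,0,-14,0,0,0],[0,0,0,-14,0,0,0],[0,0,0,-14,0,0,0]]]'; python3 - <<'E'
from h import *
st();b=snap('side');cv2.imwrite('pics/p5.png',cv2.resize(b[110:290,200:410],(700,600))[:,:,::-1])
E
```

```text
time_s: 10.67
eef_pos: [0.4343, -0.1462, 0.3765]
eef_rot: [-0.001, 0.847, 0.532, -0.0]
wrist_force: [0.3, -0.1, -1.7]
opening: 0.15
grasp_force: 59.1
t 10.67 pos [ 0.4343 -0.1462  0.3765] yaw 1.1208 z [-0.002  0.001 -1.   ] F [ 0.3 -0.1 -1.7] M [ 0.01 -0.06  0.03] op 0.15 gf 59.1 q [-0.58 -0.06  1.92 -0.    1.28 -0.13]
```

View pics/p5.png

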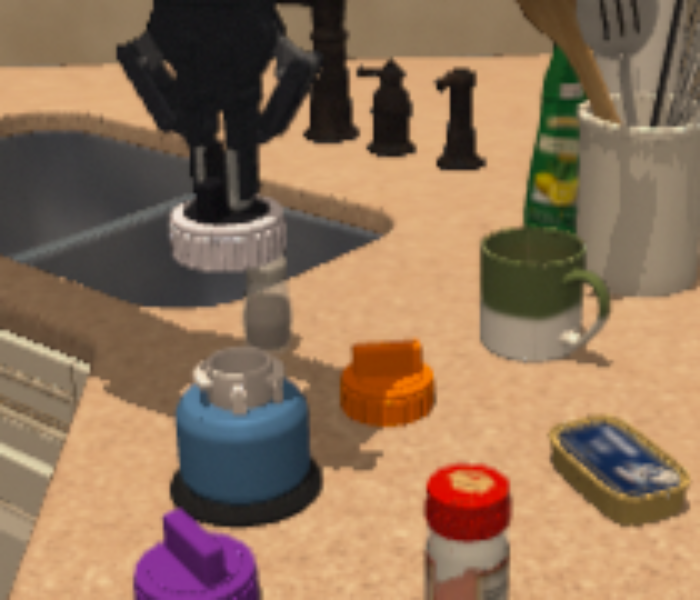

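The cap is held level at crop (228,235), well above the open jar mouth at (240,365). The bystanders are undisturbed and the lift is about 98 mm.

```bash
python3 -m pendant '[[[0,0,0,0,0,0,0],[0,0,0,0,0,0,0]]]' >/dev/null; python3 -c "
from h import *
print(ctrl.hand_in())"
```

```text
the job is handed in; nothing more can be done
None
```

The job is handed in, verdict not shown: I pressed the cap down (about 23 N), found it unlocks anticlockwise, turned it to its stop and lifted it, and the gripper holds it level about 10 cm above the open jar with the bystanders untouched.

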